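# Complete two shelf-hardware kits from behind the jar and the tin

### The job

Two kit trays each need one round flange and one lug bracket; each tray already holds one of the two, and the missing parts lie at the back of the plywood bay behind a jar and a tin. First stand both the jar and the tin upright on the black rubber mat, then fetch the two parts and lay each flat in the empty compartment of the tray that lacks its kind, leaving the parts already in the trays in their compartments. Finally stand the jar and the tin back in the bay, each in the spot it came from, without ever tipping them over.

Things in the scene. Friction and masses are not known exactly. Their poses are not given: they have to be found in the camera images.
- jar: Round amber jar with a white screw lid, loose, about 0.2 to 0.45 kg. Body 66 mm diameter up to 82 mm height, lid 58 mm diameter, 110 mm tall overall. Origin at the centre of its underside, z up. At the start it stands in the front (robot side) half of the bay, left or right.
- tin: Square grey steel tin, loose, 0.25 to 0.55 kg, 62 x 62 mm and 108 mm tall, sides along its x and y. Origin at the centre of its underside, z up. At the start it stands in the front half of the bay beside the jar.
- flange: Loose dark cast flange, about 0.18 kg: a disc 54 mm in diameter and 8 mm thick with an upright round hub 26 mm in diameter on its centre; top of the hub 38 mm over the underside. Origin at the centre of its underside, z up. At the start it lies in the back half of the bay, close behind the jar or the tin.
- bracket: Loose dark cast lug bracket, about 0.20 kg: base plate 50 mm (its x) x 40 mm (its y) x 7 mm, and on its centre an upright lug 34 mm long (x) and 10 mm thick (y) with a rounded top 45 mm over the underside. Origin at the centre of its underside, z up. At the start it lies in the back half of the bay beside the flange.
- tray_flange: A second flange, same as flange, loose, already lying in the +y compartment of tray_a; it stays in that compartment.
- tray_bracket: A second lug bracket, same as bracket, loose, already lying in the -y compartment of tray_b; it stays in that compartment.
- tray_a: Fixed white plastic kit tray, open on top, outside 98 mm (x) x 190 mm (y) x 20 mm high, walls and floor 4 mm. A 4 mm divider across the middle makes two compartments, each 90 x 89 mm inside, centred at y = +46.5 and y = -46.5 mm in its frame. Origin at the centre of its underside, inner floor 4 mm above it. It holds a flange at +y and lacks a bracket (compartment at -y empty).
- tray_b: Fixed kit tray of the same shape and axes as tray_a. It holds a bracket at -y and lacks a flange (compartment at +y, centre y = +46.5 mm, empty).
- mat: Fixed black rubber mat, 110 mm (x) x 200 mm (y) x 4 mm, the side area. Origin at the centre of its underside; top 4 mm above it. Jar and tin fit side by side, e.g. at y = +50 and -50 mm in its frame.
- bay: Fixed plywood bay: board 150 (x) x 230 (y) x 12 mm, open to the robot (-x); back wall at x = +75 mm, 34 mm high, side lips at y = +-115 mm, 26 mm high. Origin: centre of its underside; things stand on the board, 12 mm up. Front spots near x = -32, back spots near x = +36, y = +-55 mm. Nothing within reach is taller than the jar (a fixed red case 90 x 160 x 30 mm lies near by).
Not all that is in view belongs to the job. What is shaped like the jar but green or purple is not meant.

How it is judged:
By the outcome, as a careful person would: the job done as asked, in the order asked, and still so for the second after the job is handed in, with the robot touching nothing.
It also fails if it takes over 141 s, if anything falls off the work surface, if the arm or the gripper's body presses on something with over 40 N, if the wrist force passes 120 N, or if a joint passes its speed limit or range.

### The arm

A 6-joint arm with a two-finger parallel gripper is mounted at the origin on the work surface. World frame = base frame: x ahead of the robot, y to its left, z up, the work surface at z = 0. Lengths are in m, angles in rad, forces in N, time in s.
With the tool pointing down it reaches from about 0.35 to 0.975 m from the base axis. Payload 7.1 kg.
Tool frame: the origin (TCP) lies at the centre of the arm's flange, where the gripper is bolted on; the fingertips stand arm.tip_extent ahead of it and the grasp point (between the pads) lies 163 mm ahead of it (arm.tip_extent is the distance from the TCP to the fingertips, in m); z points along the fingers, y is the direction in which the jaws open and shut (so a half turn about z gives the same grasp; the last joint's range is limited). The gripper opens to 88 mm and grips with 3 to 60 N. Pads are 20 mm wide; open, the fingers measure 115 mm over their backs; the gripper's body (75 mm by 178 mm) begins 61 mm behind the grasp point.
Start: joints at [1.246, 0.423, 1.63, -0, 1.089, -0.019], TCP at [0.188, 0.596, 0.405] pointing down, gripper open.
Joint ranges: [-3, 3], [-0.9, 2.11], [0.09, 2.58], [-1.31, 4.45], [0.11, 2.69], [-2.54, 2.54]. Speed limits (rad/s): [2.39, 2.39, 3.01, 3.14, 3.14, 3.14].

### API

Orientations are given as [roll, pitch, yaw] about the fixed x, y, z axes, in that order (R = Rz(yaw) Ry(pitch) Rx(roll)).
In Python, from bench import arm gives the robot as it stands.
- The arm moves only by the tool move_arm, never from a script. Its argument "moves" is a list of rows, each a list of 7 numbers: the turn, a rotation vector about the tool's x, y, z in rad, then the shift along the tool's x, y, z in m, then the finger opening in m, from 0 to 0.0878. A call has 1 to 20 rows; each row shifts and turns the commanded pose from where the row before left it, along the tool's axes as they then stand; what a row does not reach is not made up. A row lasts 1/12 s, in which the tool goes at most 41.7 mm and 7.16 degrees, less where a joint would pass 70% of its speed; a pose out of reach is approached as far as the arm can. A call with a gripper value outside its range is refused whole. The fingers move at their own pace and stop on an object; the grip force is fixed at half the most. Time passes only in rows, so rows that do not move let the fingers close. It gives the time, the measured TCP pose, the force and the opening at its end, in the units of the state.
- arm.sense(): the state, without advancing time (a new reading comes with each control period).
- arm.snapshot(name): name is "side" or "top" or "wrist"; returns a dict with "color" (400x640x3 uint8, red, green, blue), "intrinsics" (3x3 intrinsics, pixels), "R" (3x3) and "t" (3): a world point X has camera coordinates R X + t; the wrist camera has in their place "hand_eye" (4x4, takes a point from camera to tool coordinates, whose origin is the TCP and whose axes are the flange's). Camera axes: x right, y down, z forward; pixel columns grow to the right and rows downward; lengths in m; the calibration is good to about 2 mm. A picture is of the moment at which its call begins: read the wrist's pose just before it. There is no depth.
- arm.job_done(): hands the job in, once; it reports no verdict.
Trained networks look in a picture, given as the dict that the camera call returned (one of the last four; its "shot" number tells which), for a name from the list of things; names that differ only in an ending like _2 or _b are one class to them, and where a whole thing is asked for, a point or a joint stands for the part that bears it (a point fixed in the world has none). Each returns a list of dicts, best first, with "confidence" (0 to 1); they miss things now and then, are a little off and sometimes report something else, mostly with a low value. They report only what shows in the picture. A call takes as long as a camera call. They do not tell look-alikes from the thing itself.
- arm.recognise(name, picture): "centre" ([column, row] as shares, 0 to 1, of the picture: columns of its width, rows of its height, amid what is visible of it).
- arm.silhouettes(name, picture): "mask" (400x640 bool, what is visible of it) and "centre" ([column, row] as shares, 0 to 1, of the picture: columns of its width, rows of its height, amid what is visible of it).
- arm.tip_of(name, picture): "centre" ([column, row] as shares, 0 to 1, of the picture: columns of its width, rows of its height: a listed point, or the origin of a listed thing).
The state is a dict: "time": time; "joint_positions": joint angles; "dq": joint speeds; "effort": joint torques, N m; "eef_pos": TCP position; "tool_rot": TCP orientation; "wrist_force": force on the tool from outside, world axes, zero at the start; "ft_torque": the same for the moment, N m; "gripper_width": finger opening in m.
Only numpy, scipy, OpenCV 4.12 (cv2) and the standard library are available. Lean on these libraries where they do the work, as an engineer would, in place of code of your own. Each camera call takes 0.05 s, during which the arm holds its last target.

## Working session

There is one attempt and no reset: what is moved stays moved. The work goes in short steps, Python scripts to look and compute and a tool call to move; the robot and the scene stay as the last step left them, time stands still between calls to the robot, and variables do not carry over. Pictures are saved under pics/ and viewed, and the job is handed in when it is done.

Besides the shell and the picture viewer there is one more tool, called after ">>>" in YAML: its name, and indented under it one key for each argument. move_arm: Moves the arm, as the interface text tells. Its arguments: {"type":"object","properties":{"moves":{"type":"array"}},"required":["moves"]}

```bash
mkdir -p pics; ls; cat > h.py <<'E'
import numpy as np, cv2
from bench import arm
from scipy.spatial.transform import Rotation as Rot
np.set_printoptions(precision=4,suppress=True)
def save(p,n): cv2.imwrite('pics/'+n+'.png',cv2.cvtColor(p['color'],cv2.COLOR_RGB2BGR))
def cam(p,s=None):
    # returns K,R,t world->cam
    K=np.array(p['intrinsics'])
    if 'R' in p: return K,np.array(p['R']),np.array(p['t'])
    H=np.array(p['hand_eye']); T=np.eye(4); T[:3,:3]=toolR(s); T[:3,3]=s['eef_pos']
    W=np.linalg.inv(T@H); return K,W[:3,:3],W[:3,3]
def toolR(s):
    r=np.array(s['tool_rot'])
    if r.shape==(3,3): return r
    return Rot.from_euler('xyz',r).as_matrix()
def proj(c,X):
    K,R,t=c; q=K@(R@np.array(X)+t); return q[:2]/q[2]
def ray(c,u,z):
    K,R,t=c; d=R.T@np.linalg.inv(K)@np.array([u[0],u[1],1.]); o=-R.T@t
    return o+d*(z-o[2])/d[2]
E
python3 - <<'E'
from h import *
s=arm.sense(); print(s, arm.tip_extent)
for n in ['side','top','wrist']:
    p=arm.snapshot(n); save(p,n+'0'); print(n,p.keys(), p['intrinsics'], p.get('R'),p.get('t'),p.get('hand_eye'))
E
```

```text
pics
{'time': 0.0, 'joint_positions': array([ 1.246 ,  0.4238,  1.6307, -0.    ,  1.0886, -0.0189]), 'dq': array([-0.0008,  0.001 , -0.0012,  0.0014,  0.0007, -0.    ]), 'effort': array([ -0.0001, -54.4632, -27.3666,   0.0644,   0.0228,  -0.0001]), 'eef_pos': array([0.188 , 0.5957, 0.4039]), 'tool_rot': array([-3.14  , -0.    ,  2.8358]), 'wrist_force': array([-0.2419, -0.2988,  0.2368]), 'ft_torque': array([-0.064 , -0.0417, -0.0057]), 'gripper_width': 0.0876698644536488} 0.182
side dict_keys(['color', 'intrinsics', 'R', 't', 'shot']) [[448.9144   0.     319.0922]
 [  0.     448.9144 207.8206]
 [  0.       0.       1.    ]] [[ 0.8318 -0.5547 -0.0202]
 [-0.3016 -0.421  -0.8555]
 [ 0.466   0.7177 -0.5175]] [-0.4166  0.2155  0.8119] None
top dict_keys(['color', 'intrinsics', 'R', 't', 'shot']) [[422.0029   0.     318.87  ]
 [  0.     422.0029 200.6929]
 [  0.       0.       1.    ]] [[ 0.0088 -0.9999 -0.005 ]
 [-0.9905 -0.008  -0.1372]
 [ 0.1372  0.0062 -0.9905]] [0.0076 0.5176 0.8644] None
wrist dict_keys(['color', 'intrinsics', 'hand_eye', 'shot']) [[342.1641   0.     324.3982]
 [  0.     342.1641 196.9978]
 [  0.       0.       1.    ]] None None [[ 0.0018 -0.9539 -0.3001  0.0835]
 [ 1.      0.0018  0.0001 -0.0011]
 [ 0.0005 -0.3001  0.9539  0.0188]
 [ 0.      0.      0.      1.    ]]
```

View pics/side0.png

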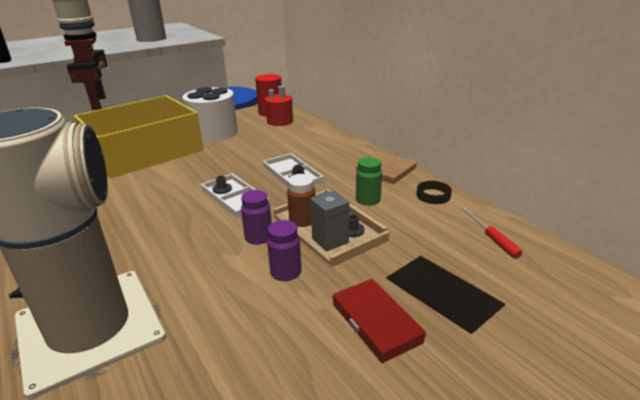

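View pics/top0.png

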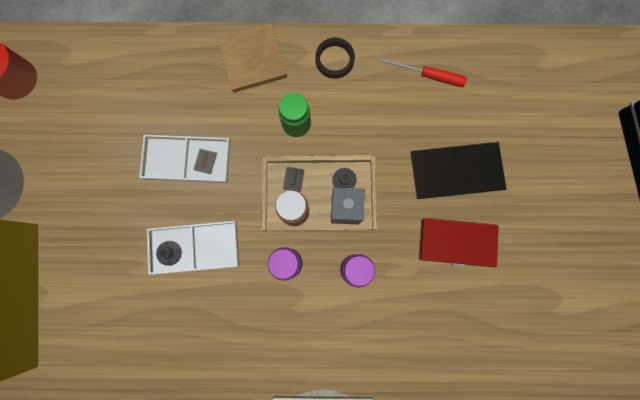

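View pics/wrist0.png

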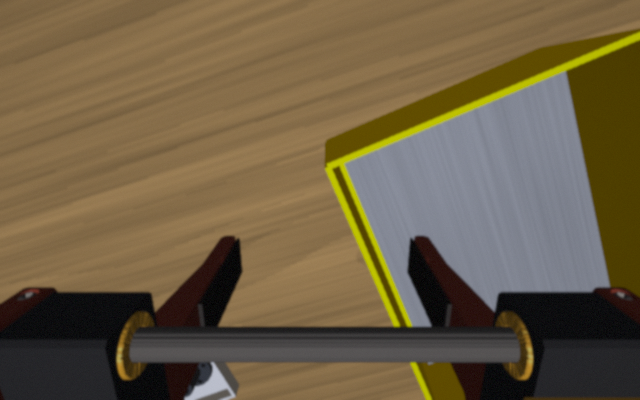

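```bash
cat > l.py <<'E'
from h import *
s=arm.sense()
p=arm.snapshot('top'); c=cam(p)
big=cv2.cvtColor(p['color'],cv2.COLOR_RGB2BGR)[110:300,120:520]; cv2.imwrite('pics/topcrop.png',cv2.resize(big,None,fx=2,fy=2,interpolation=cv2.INTER_CUBIC))
import pickle
out={}
for n,z in [('jar',.12),('tin',.12),('flange',.05),('bracket',.05),('tray_a',.02),('mat',.004),('bay',.02)]:
    for d in arm.silhouettes(n,p):
        m=d['mask']; u=np.array(d['centre'])*[640,400]
        print(n,round(d['confidence'],2),u,m.sum(),ray(c,u,z))
        out.setdefault(n,[]).append(d)
pickle.dump((p,out),open('top.pkl','wb'))
q=arm.snapshot('side'); save(q,'side1'); o2={}
for n in ['jar','tin','flange','bracket','tray_a','mat','bay']:
    for d in arm.silhouettes(n,q):
        print('side',n,round(d['confidence'],2),np.array(d['centre'])*[640,400],d['mask'].sum()); o2.setdefault(n,[]).append(d)
pickle.dump((q,o2),open('side.pkl','wb'))
E
python3 l.py
```

```text
jar 0.97 [296.  113.2] 1169 [0.6812 0.0584 0.12  ]
jar 0.93 [357.632 271.8  ] 933 [ 0.371  -0.0629  0.12  ]
jar 0.91 [283.712 264.2  ] 898 [0.384  0.0769 0.12  ]
jar 0.88 [291.52 207.2 ] 906 [0.4928 0.064  0.12  ]
tin 0.68 [169.024 252.08 ] 517 [0.4048 0.2956 0.12  ]
tin 0.57 [348.48 204.32] 1117 [ 0.4993 -0.0457  0.12  ]
tin 0.27 [183.424 159.68 ] 3650 [0.5849 0.2777 0.12  ]
flange 0.86 [343.424 180.8  ] 378 [ 0.5584 -0.0396  0.05  ]
bracket 0.77 [294.08 180.4 ] 396 [0.5584 0.0646 0.05  ]
tray_a 0.8 [177.92 155.32] 3434 [0.6183 0.324  0.02  ]
tray_a 0.58 [195.328 246.72 ] 3554 [0.4181 0.2757 0.02  ]
mat 0.95 [454.912 170.68 ] 4282 [ 0.5918 -0.2902  0.004 ]
mat 0.36 [344.704 179.32 ] 404 [ 0.5704 -0.0449  0.004 ]
bay 0.56 [316.48 185.48] 5193 [0.5532 0.0175 0.02  ]
side jar 0.83 [368.192 180.32 ] 1130
side jar 0.74 [300.096 198.68 ] 1116
side jar 0.66 [283.776 253.4  ] 1752
side jar 0.65 [254.4 218.8] 1428
side tin 0.71 [329.088 222.2  ] 1917
side tin 0.61 [354.688 237.08 ] 2190
side tin 0.45 [287.808 165.92 ] 846
side flange 0.82 [353.728 225.68 ] 276
side flange 0.17 [301.376 195.   ] 1197
side bracket 0.58 [353.792 227.32 ] 228
side bracket 0.37 [229.632 191.68 ] 907
side tray_a 0.81 [286.016 166.52 ] 859
side tray_a 0.68 [231.104 190.   ] 982
side mat 0.71 [355.008 226.4  ] 280
side mat 0.62 [445.888 294.8  ] 4055
side bay 0.77 [352.512 233.68 ] 2153
```

```bash
cat > fit.py <<'E'
from h import *
import pickle
from scipy.optimize import minimize
def box(a,b,z0,z1): return np.array([[x,y,z] for x in(-a/2,a/2) for y in(-b/2,b/2) for z in(z0,z1)])
def cyl(d,z0,z1):
    t=np.linspace(0,2*np.pi,32,endpoint=False); return np.vstack([np.c_[d/2*np.cos(t),d/2*np.sin(t),0*t+z] for z in(z0,z1)])
def render(c,parts,x,y,yaw,z,sh=(400,640),S=4):
    K,R,t=c; im=np.zeros((sh[0]*S,sh[1]*S),np.uint8); r=Rot.from_euler('z',yaw).as_matrix()
    for P in parts:
        q=(K@(R@((P@r.T)+[x,y,z]).T+t[:,None])); u=(q[:2]/q[2]).T
        h=cv2.convexHull(((u+.5)*S).astype(np.float32)); cv2.fillConvexPoly(im,h.astype(np.int32),255)
    return cv2.resize(im,(sh[1],sh[0]),interpolation=cv2.INTER_AREA)/255.
def fit(views,parts,x0,z,yawfree=True):
    def f(v):
        e=0
        for c,m in views:
            r=render(c,parts,v[0],v[1],v[2]/10 if yawfree else 0,z); e+=1-np.minimum(r,m).sum()/np.maximum(r,m).sum()
        return e
    x0=np.array(x0,float); x0[2]*=10; best=None
    for k in range(2):
        sim=np.vstack([x0]+[x0+d for d in ([.012,0,0],[0,.012,0],[0,0,2.])])
        o=minimize(f,x0,method='Nelder-Mead',options=dict(initial_simplex=sim,xatol=2e-4,fatol=1e-5)); x0=o.x
    return o.x*[1,1,.1],o.fun
jar=[cyl(.066,0,.082),cyl(.058,.082,.110)]; tin=[box(.062,.062,0,.108)]
tray=[box(.098,.190,0,.02)]; mat=[box(.11,.2,0,.004)]
E
cat > f1.py <<'E'
from fit import *
p,o=pickle.load(open('top.pkl','rb')); q,o2=pickle.load(open('side.pkl','rb'))
ct,cs=cam(p),cam(q)
def g(o,n,i): return o[n][i]['mask'].astype(float)
print('jar top',fit([(ct,g(o,'jar',3))],jar,[.49,.064,0],.012,False))
print('jar both',fit([(ct,g(o,'jar',3)),(cs,g(o2,'jar',1))],jar,[.49,.064,0],.012,False))
print('tin top',fit([(ct,g(o,'tin',1))],tin,[.49,-.046,0],.012))
print('tin both',fit([(ct,g(o,'tin',1)),(cs,g(o2,'tin',0))],tin,[.49,-.046,0],.012))
print('tray_a',fit([(ct,g(o,'tray_a',1))],tray,[.418,.28,0],0))
print('tray_b',fit([(ct,g(o,'tray_a',0))],tray,[.618,.32,0],0))
print('mat',fit([(ct,g(o,'mat',0))],mat,[.59,-.29,0],0))
print('mat',fit([(ct,g(o,'mat',0)),(cs,g(o2,'mat',1))],mat,[.59,-.29,0],0))
print('flange',ray(ct,[344,176],.05))
E
python3 f1.py
python3 -c "
import cv2;a=cv2.imread('pics/side1.png')[130:340,200:520];cv2.imwrite('pics/sidecrop.png',cv2.resize(a,None,fx=2.5,fy=2.5,interpolation=cv2.INTER_CUBIC))"
```

```text
jar top (array([ 0.4976,  0.0673, -0.0763]), np.float64(0.07238659727576457))
jar both (array([ 0.498 ,  0.0674, -0.0995]), np.float64(0.27319152798807456))
tin top (array([ 0.5029, -0.0441, -0.0244]), np.float64(0.07848935970568904))
tin both (array([ 0.5026, -0.0435, -0.0718]), np.float64(0.1597856063480414))
tray_a (array([0.4174, 0.2846, 0.0957]), np.float64(0.15371909797965333))
tray_b (array([ 0.6136,  0.3112, -0.0388]), np.float64(0.1414919260852504))
mat (array([ 0.5943, -0.296 ,  0.1346]), np.float64(0.03461403703293042))
mat (array([ 0.5946, -0.2963,  0.1198]), np.float64(0.07233066009569766))
flange [ 0.5687 -0.0408  0.05  ]
```

View pics/topcrop.png

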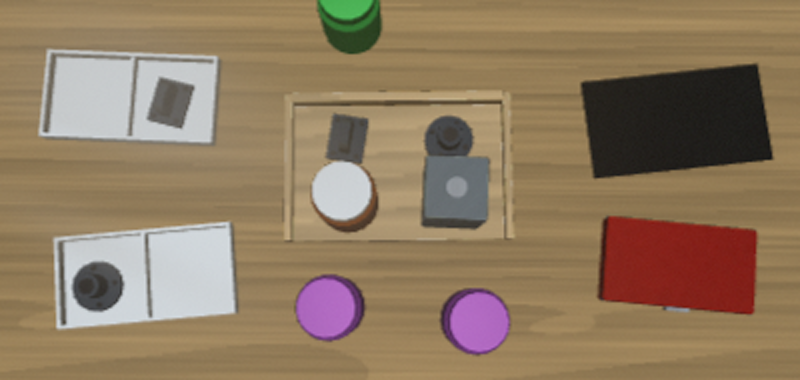

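```bash
python3 - <<'E'
from fit import *
p,o=pickle.load(open('top.pkl','rb')); c=cam(p)
def rep(name,pts,z):
    P=np.array([ray(c,(np.array(a)/2)+[120,110],z) for a in pts])[:,:2]
    print(name,P.mean(0),'\n',P, np.linalg.norm(np.roll(P,-1,0)-P,axis=1))
    for i in range(4):
        d=P[(i+1)%4]-P[i]; print(np.degrees(np.arctan2(d[1],d[0])),end=' ')
    print()
rep('a',[(55,238),(231,222),(237,312),(57,327)],.02)
rep('b',[(47,50),(217,56),(213,143),(40,136)],.02)
rep('mat',[(582,83),(757,65),(772,158),(594,177)],.004)
rep('bay',[(286,94),(511,91),(513,239),(287,240)],.03)
def gray_fit(name,x0):
    im=cv2.cvtColor(p['color'],cv2.COLOR_RGB2HSV); m=((im[...,1]<40)&(im[...,2]>110)).astype(np.uint8)
    u=proj(c,[x0[0],x0[1],.02]); w=np.zeros_like(m); w[int(u[1])-35:int(u[1])+35,int(u[0])-60:int(u[0])+60]=1; m*=w
    cs,_=cv2.findContours(m,cv2.RETR_EXTERNAL,cv2.CHAIN_APPROX_NONE); k=max(cs,key=cv2.contourArea)
    k=cv2.convexHull(k); mm=np.zeros_like(m); cv2.fillConvexPoly(mm,k,1); print(name,mm.sum(),fit([(c,mm.astype(float))],tray,x0,0))
gray_fit('a',[.417,.285,.09]); gray_fit('b',[.614,.311,-.04])
E
```

```text
a [0.417  0.2817] 
 [[0.4551 0.3808]
 [0.474  0.1916]
 [0.3781 0.1818]
 [0.3606 0.3726]] [0.1901 0.0964 0.1916 0.0948]
-84.30500129601816 -174.14442256573363 95.22249393018038 4.98392981856744 
b [0.6124 0.309 ] 
 [[0.664  0.4032]
 [0.6585 0.2138]
 [0.5604 0.2144]
 [0.5667 0.4045]] [0.1895 0.0981 0.1902 0.0973]
-91.6595387029486 179.6310118272767 88.1021111027505 -0.7511636782000949 
mat [ 0.593  -0.2975] 
 [[ 0.635  -0.1935]
 [ 0.6572 -0.3903]
 [ 0.5514 -0.4016]
 [ 0.5286 -0.2045]] [0.1981 0.1064 0.1985 0.107 ]
-83.55742150380377 -173.89491638262237 96.60394429779383 5.892903027869594 
bay [0.536  0.0106] 
 [[ 0.6135  0.1346]
 [ 0.6187 -0.1105]
 [ 0.4575 -0.111 ]
 [ 0.4544  0.1292]] [0.2451 0.1611 0.2403 0.1591]
-88.78492133340868 -179.79542591354496 90.73749497420134 1.9286319866555395 
a 4237 (array([0.417 , 0.2852, 0.0994]), np.float64(0.02214306512487918))
b 3986 (array([ 0.6145,  0.3118, -0.0253]), np.float64(0.01827765854857144))
```

>>> move_arm:
  moves:
    - [0,0,-0.102,0,0,0,0.0878]
    - [0,0,-0.102,0,0,0,0.0878]
    - [0,0,-0.102,0,0,0,0.0878]
    - [0,0,0,-0.018,-0.0345,0,0.0878]
    - [0,0,0,-0.018,-0.0345,0,0.0878]
    - [0,0,0,-0.018,-0.0345,0,0.0878]
    - [0,0,0,-0.018,-0.0345,0,0.0878]
    - [0,0,0,-0.018,-0.0345,0,0.0878]
    - [0,0,0,-0.018,-0.0345,0,0.0878]
    - [0,0,0,-0.018,-0.0345,0,0.0878]
    - [0,0,0,-0.018,-0.0345,0,0.0878]
    - [0,0,0,-0.018,-0.0345,0,0.0878]
    - [0,0,0,-0.018,-0.0345,0,0.0878]
    - [0,0,0,-0.018,-0.0345,0,0.0878]
    - [0,0,0,-0.018,-0.0345,0,0.0878]
    - [0,0,0,-0.018,-0.0345,0,0.0878]
    - [0,0,0,-0.018,-0.0345,0,0.0878]
    - [0,0,0,-0.018,-0.0345,0,0.0878]
    - [0,0,0,-0.018,-0.0345,0,0.0878]
    - [0,0,0,-0.018,-0.0345,0,0.0878]

```text
time: 2.62
eef_pos: [0.4948, 0.0075, 0.405]
tool_rot: [3.142, 0.001, 3.142]
wrist_force: [0.4, 1.4, 0.8]
gripper_width: 0.0881
```

```bash
python3 - <<'E'
from h import *
s=arm.sense(); print(s['time'],s['eef_pos'],s['tool_rot'],s['joint_positions'])
p=arm.snapshot('wrist'); save(p,'w1'); import pickle; pickle.dump((p,s),open('w1.pkl','wb'))
E
```

```text
2.6167 [0.4948 0.0075 0.405 ] [3.1416 0.0006 3.1415] [-0.0088  0.2313  1.9122  0.0001  0.9975 -1.5796]
```

View pics/w1.png

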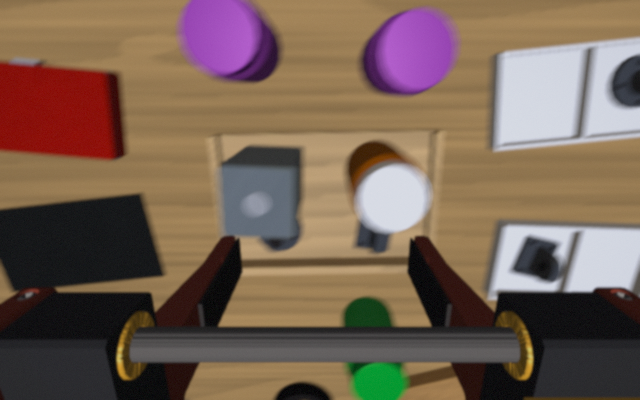

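```bash
python3 - <<'E'
from fit import *
p,s0=pickle.load(open('w1.pkl','rb'))
s=arm.sense(); p=arm.snapshot('wrist'); c=cam(p,s); print(s['eef_pos'])
im=p['color'].copy()
for n,mod,x0,yf in [('jar',jar,[.498,.067,0],False),('tin',tin,[.503,-.044,-.05],True)]:
    for d in arm.silhouettes(n,p):
        u=np.array(d['centre'])*[640,400]; e=proj(c,[x0[0],x0[1],.07])
        if np.linalg.norm(u-e)<45:
            print(n,d['confidence'],u,d['mask'].sum(),fit([(c,d['mask'].astype(float))],mod,x0,.012,yf))
for a in [(393,199)]: print('lid',ray(c,a,.122))
print('tintop',[ray(c,a,.12)[:2] for a in [(222,166),(301,151),(297,239),(221,236)]])
print('tray/mat chk',proj(c,[.5945,-.2965,.004]))
save(p,'w2')
v=cv2.resize(cv2.cvtColor(im,cv2.COLOR_RGB2BGR)[100:300,180:480],None,fx=2.6,fy=2.6,interpolation=cv2.INTER_CUBIC); cv2.imwrite('pics/w2c.png',v)
E
```

```text
[0.4977 0.0033 0.4054]
jar 0.89 [399.296 181.32 ] 5758 (array([0.4936, 0.0658, 0.067 ]), np.float64(0.025557867308344084))
tin 0.83 [271.424 185.   ] 7111 (array([ 0.4981, -0.0449, -0.0289]), np.float64(0.027375306534726196))
lid [0.5    0.0575 0.122 ]
tintop [array([ 0.4732, -0.0796]), array([ 0.4611, -0.0166]), array([ 0.5365, -0.0215]), array([ 0.5338, -0.086 ])]
tray/mat chk [ 81.5914 242.276 ]
```

View pics/w2c.png

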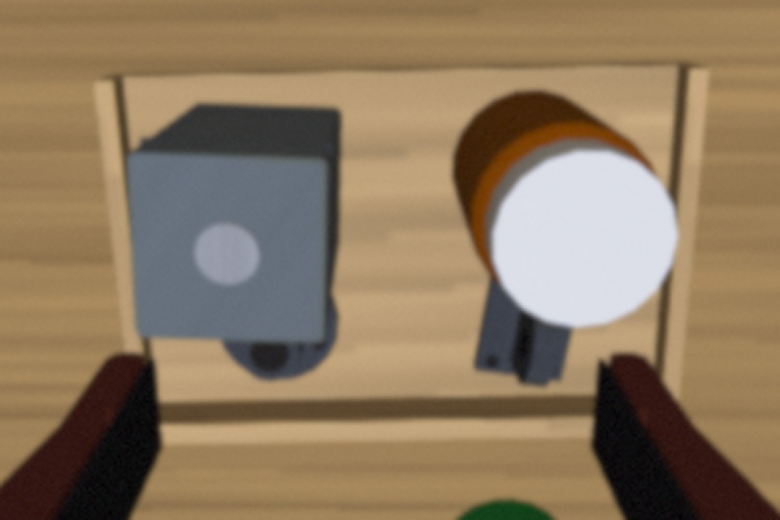

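>>> move_arm:
  moves:
    - [0,0,0,0.001,0.0318,0,0.0878]
    - [0,0,0,0.001,0.0318,0,0.0878]
    - [0,0,0,0,0,0.025,0.0878]
    - [0,0,0,0,0,0.025,0.0878]
    - [0,0,0,0,0,0.025,0.0878]
    - [0,0,0,0,0,0.025,0.0878]
    - [0,0,0,0,0,0.025,0.0878]
    - [0,0,0,0,0,0.022,0.0878]
    - [0,0,0,0,0,0.02,0.0878]
    - [0,0,0,0,0,0,0.0878]
    - [0,0,0,0,0,0,0.05]
    - [0,0,0,0,0,0,0.05]
    - [0,0,0,0,0,0,0.05]
    - [0,0,0,0,0,0,0.05]
    - [0,0,0,0,0,0,0.05]
    - [0,0,0,0,0,0,0.05]

```text
time: 4.15
eef_pos: [0.4927, 0.0733, 0.2389]
tool_rot: [3.141, 0.002, 3.141]
wrist_force: [-1.2, -0.2, 7.4]
gripper_width: 0.0658
```

>>> move_arm:
  moves:
    - [0,0,0,0,0,-0.012,0.05]
    - [0,0,0,0,0,-0.022,0.05]
    - [0,0,0,0,0,-0.022,0.05]
    - [0,0,0,0,0,-0.022,0.05]
    - [0,0,0,0,0,-0.022,0.05]
    - [0,0,0,0,0,-0.022,0.05]
    - [0,0,0,0,0,-0.022,0.05]
    - [0,0,0,-0.004,-0.016,0,0.05]
    - [0,0,0,-0.0085,-0.033,0,0.05]
    - [0,0,0,-0.0085,-0.033,0,0.05]
    - [0,0,0,-0.0085,-0.033,0,0.05]
    - [0,0,0,-0.0085,-0.033,0,0.05]
    - [0,0,0,-0.0085,-0.033,0,0.05]
    - [0,0,0,-0.0085,-0.033,0,0.05]
    - [0,0,0,-0.0085,-0.033,0,0.05]
    - [0,0,0,-0.0085,-0.033,0,0.05]
    - [0,0,0,-0.0085,-0.033,0,0.05]
    - [0,0,0,-0.0085,-0.033,0,0.05]
    - [0,0,0,-0.0085,-0.033,0,0.05]

```text
time: 5.73
eef_pos: [0.5895, -0.3074, 0.3811]
tool_rot: [3.141, -0.001, 3.141]
wrist_force: [0.1, -0.2, -4.2]
gripper_width: 0.0656
```

>>> move_arm:
  moves:
    - [0,0,0,-0.0085,-0.033,0,0.05]
    - [0,0,0,-0.004,-0.012,0,0.05]
    - [0,0,0,0,0,0,0.05]
    - [0,0,0,0,0,0,0.05]
    - [0,0,0,0,0,0,0.05]
    - [0,0,0,0,0,0,0.05]

```text
time: 6.23
eef_pos: [0.6021, -0.3493, 0.3815]
tool_rot: [3.141, -0.001, -3.14]
wrist_force: [-0.2, -0.0, -4.2]
gripper_width: 0.0661
```

```bash
python3 - <<'E'
from h import *
s=arm.sense(); print(s['time'],s['eef_pos'],s['tool_rot'],s['wrist_force'],s['gripper_width'])
p=arm.snapshot('top'); save(p,'t2')
E
```

```text
6.2333 [ 0.6021 -0.3493  0.3815] [ 3.1406 -0.001  -3.1402] [-0.1874 -0.0227 -4.2037] 0.06611943670137482
```

View pics/t2.png

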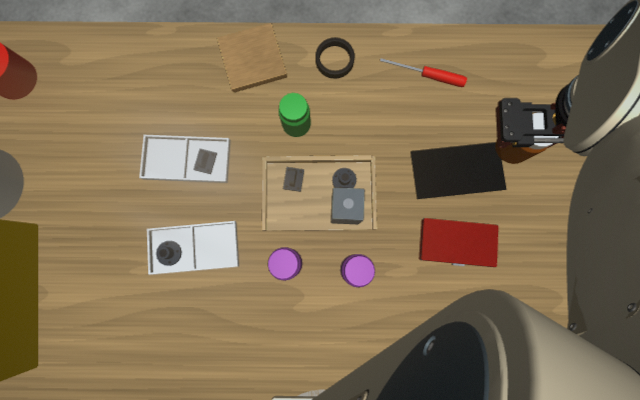

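>>> move_arm:
  moves:
    - [0,0,0,0,0,0.012,0.05]
    - [0,0,0,0,0,0.022,0.05]
    - [0,0,0,0,0,0.022,0.05]
    - [0,0,0,0,0,0.022,0.05]
    - [0,0,0,0,0,0.022,0.05]
    - [0,0,0,0,0,0.022,0.05]
    - [0,0,0,0,0,0.012,0.05]
    - [0,0,0,0,0,0.006,0.05]
    - [0,0,0,0,0,0.004,0.05]
    - [0,0,0,0,0,0.002,0.05]
    - [0,0,0,0,0,0.002,0.05]
    - [0,0,0,0,0,0.001,0.05]
    - [0,0,0,0,0,0,0.05]
    - [0,0,0,0,0,0,0.05]

```text
time: 7.45
eef_pos: [0.6025, -0.3509, 0.2335]
tool_rot: [-3.141, 0.001, -3.141]
wrist_force: [0.4, -0.5, -3.6]
gripper_width: 0.0662
```

>>> move_arm:
  moves:
    - [0,0,0,0,0,0.001,0.05]
    - [0,0,0,0,0,0.001,0.05]
    - [0,0,0,0,0,0,0.05]
    - [0,0,0,0,0,0,0.05]

```text
time: 7.78
eef_pos: [0.6025, -0.3509, 0.231]
tool_rot: [-3.141, 0.001, -3.141]
wrist_force: [0.3, -0.4, -1.1]
gripper_width: 0.0657
```

>>> move_arm:
  moves:
    - [0,0,0,0,0,0,0.0878]
    - [0,0,0,0,0,0,0.0878]
    - [0,0,0,0,0,0,0.0878]
    - [0,0,0,0,0,0,0.0878]
    - [0,0,0,0,0,-0.015,0.0878]
    - [0,0,0,0,0,-0.03,0.0878]
    - [0,0,0,0,0,-0.03,0.0878]
    - [0,0,0,0,0,-0.03,0.0878]
    - [0,0,0,0,0,-0.03,0.0878]
    - [0,0,0,0,0,-0.03,0.0878]
    - [0,0,0.028,0,0,0,0.0878]
    - [0,0,0,0.012,0.036,0,0.0878]
    - [0,0,0,0.012,0.036,0,0.0878]
    - [0,0,0,0.012,0.036,0,0.0878]
    - [0,0,0,0.012,0.036,0,0.0878]
    - [0,0,0,0.012,0.036,0,0.0878]
    - [0,0,0,0.012,0.036,0,0.0878]
    - [0,0,0,0.012,0.036,0,0.0878]
    - [0,0,0,0.012,0.036,0,0.0878]
    - [0,0,0,0.008,0.02,0,0.0878]

```text
time: 9.45
eef_pos: [0.5055, -0.0373, 0.3968]
tool_rot: [3.141, 0.001, 3.115]
wrist_force: [-0.0, 0.5, -0.4]
gripper_width: 0.088
```

>>> move_arm:
  moves:
    - [0,0,0,0,0,0,0.0878]
    - [0,0,0,0,0,0,0.0878]
    - [0,0,0,0,0,0,0.0878]
    - [0,0,0,0,0,0,0.0878]
    - [0,0,0,0,0,0,0.0878]

```text
time: 9.87
eef_pos: [0.5073, -0.0411, 0.3958]
tool_rot: [-3.141, 0.0, 3.112]
wrist_force: [-0.6, -0.3, -0.1]
gripper_width: 0.0875
```

```bash
python3 - <<'E'
from fit import *
s=arm.sense(); p=arm.snapshot('wrist'); c=cam(p,s); print(s['eef_pos'],s['tool_rot'])
for n,mod,x0,yf in [('tin',tin,[.5,-.044,-.03],True)]:
    for d in arm.silhouettes(n,p):
        u=np.array(d['centre'])*[640,400]; e=proj(c,[x0[0],x0[1],.07])
        if np.linalg.norm(u-e)<60:
            print(n,d['confidence'],u,d['mask'].sum(),fit([(c,d['mask'].astype(float))],mod,x0,.012,yf))
for n in ['flange','bracket']:
    for d in arm.silhouettes(n,p): print(n,d['confidence'],np.array(d['centre'])*[640,400],ray(c,np.array(d['centre'])*[640,400],.04))
print(arm.sense()['eef_pos'])
save(p,'w3')
E
```

```text
[ 0.5073 -0.0411  0.3958] [-3.1414  0.0005  3.1123]
tin 0.97 [322.176 178.   ] 7046 (array([ 0.4978, -0.0446, -0.0407]), np.float64(0.034232003648316134))
flange 0.74 [325.888 231.2  ] [ 0.568  -0.0422  0.04  ]
flange 0.72 [319.168 179.08 ] [ 0.5105 -0.0475  0.04  ]
bracket 0.73 [426.688 218.92 ] [0.5569 0.0644 0.04  ]
[ 0.507  -0.0407  0.3955]
```

View pics/w3.png

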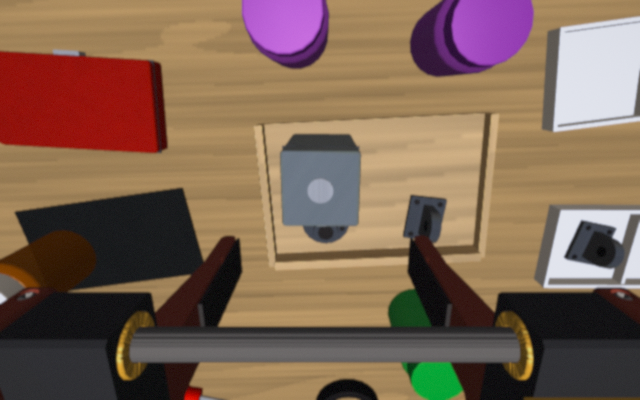

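>>> move_arm:
  moves:
    - [0,0,0.006,0.008,-0.0035,0,0.0878]
    - [0,0,0,0,0,0.02,0.0878]
    - [0,0,0,0,0,0.025,0.0878]
    - [0,0,0,0,0,0.025,0.0878]
    - [0,0,0,0,0,0.025,0.0878]
    - [0,0,0,0,0,0.025,0.0878]
    - [0,0,0,0,0,0.022,0.0878]
    - [0,0,0,0,0,0.015,0.0878]
    - [0,0,0,0,0,0,0.0878]
    - [0,0,0,0,0,0,0.0878]
    - [0,0,0,0,0,0,0.05]
    - [0,0,0,0,0,0,0.05]
    - [0,0,0,0,0,0,0.05]
    - [0,0,0,0,0,0,0.05]
    - [0,0,0,0,0,0,0.05]

```text
time: 11.32
eef_pos: [0.4991, -0.0434, 0.2395]
tool_rot: [-3.141, 0.002, 3.108]
wrist_force: [-1.2, -1.4, 6.8]
gripper_width: 0.0617
```

>>> move_arm:
  moves:
    - [0,0,0,0,0,-0.012,0.05]
    - [0,0,0,0,0,-0.022,0.05]
    - [0,0,0,0,0,-0.022,0.05]
    - [0,0,0,0,0,-0.022,0.05]
    - [0,0,0,0,0,-0.022,0.05]
    - [0,0,0,0,0,-0.022,0.05]
    - [0,0,0,0,0,-0.018,0.05]
    - [0,0,0,-0.007,-0.015,0,0.05]
    - [0,0,0,-0.0135,-0.028,0,0.05]
    - [0,0,0,-0.0135,-0.028,0,0.05]
    - [0,0,0,-0.0135,-0.028,0,0.05]
    - [0,0,0,-0.0135,-0.028,0,0.05]
    - [0,0,0,-0.0135,-0.028,0,0.05]
    - [0,0,0,-0.0135,-0.028,0,0.05]
    - [0,0,0,-0.007,-0.0135,0,0.05]
    - [0,0,0,0,0,0,0.05]
    - [0,0,0,0,0,0,0.05]
    - [0,0,0,0,0,0,0.05]
    - [0,0,0,0,0,0,0.05]

```text
time: 12.9
eef_pos: [0.5866, -0.2418, 0.3784]
tool_rot: [3.141, -0.001, 3.109]
wrist_force: [0.5, -0.3, -3.5]
gripper_width: 0.0621
```

```bash
python3 - <<'E'
from fit import *
s=arm.sense(); print(s['eef_pos'],s['tool_rot'],s['wrist_force'],s['gripper_width'])
p=arm.snapshot('top'); save(p,'t3'); c=cam(p)
for d in arm.silhouettes('jar',p):
    u=np.array(d['centre'])*[640,400]
    if u[0]>400: print(d['confidence'],u,d['mask'].sum(),fit([(c,d['mask'].astype(float))],jar,[.6,-.35,0],.004,False))
p=arm.snapshot('side'); save(p,'s3')
E
```

```text
[ 0.5866 -0.2418  0.3784] [ 3.1409 -0.0012  3.1086] [ 0.4563 -0.2845 -3.536 ] 0.06209092252785514
```

View pics/s3.png

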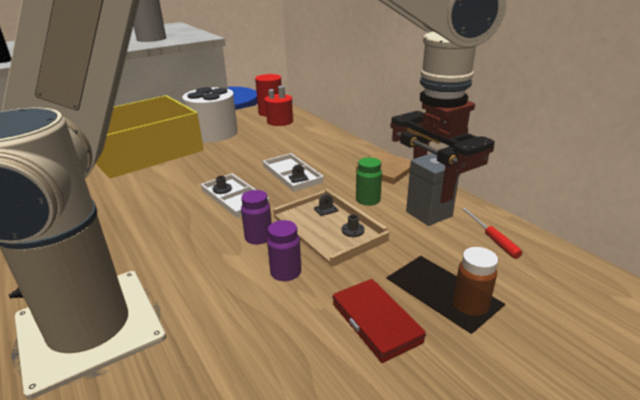

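>>> move_arm:
  moves:
    - [0,0,0,0,0,0.012,0.05]
    - [0,0,0,0,0,0.022,0.05]
    - [0,0,0,0,0,0.022,0.05]
    - [0,0,0,0,0,0.022,0.05]
    - [0,0,0,0,0,0.022,0.05]
    - [0,0,0,0,0,0.022,0.05]
    - [0,0,0,0,0,0.012,0.05]
    - [0,0,0,0,0,0.006,0.05]
    - [0,0,0,0,0,0.003,0.05]
    - [0,0,0,0,0,0.001,0.05]
    - [0,0,0,0,0,0.001,0.05]
    - [0,0,0,0,0,0.001,0.05]
    - [0,0,0,0,0,0,0.05]
    - [0,0,0,0,0,0,0.05]

```text
time: 14.22
eef_pos: [0.5873, -0.243, 0.2334]
tool_rot: [-3.141, 0.001, 3.108]
wrist_force: [0.4, -0.1, -3.5]
gripper_width: 0.0621
```

>>> move_arm:
  moves:
    - [0,0,0,0,0,0.001,0.05]
    - [0,0,0,0,0,0.001,0.05]
    - [0,0,0,0,0,0,0.05]
    - [0,0,0,0,0,0,0.05]

```text
time: 14.55
eef_pos: [0.5873, -0.243, 0.2316]
tool_rot: [-3.141, 0.001, 3.108]
wrist_force: [-2.0, 1.5, 6.3]
gripper_width: 0.0616
```

>>> move_arm:
  moves:
    - [0,0,0,0,0,0,0.0878]
    - [0,0,0,0,0,0,0.0878]
    - [0,0,0,0,0,0,0.0878]
    - [0,0,0,0,0,0,0.0878]
    - [0,0,0,0,0,-0.015,0.0878]
    - [0,0,0,0,0,-0.03,0.0878]
    - [0,0,0,0,0,-0.03,0.0878]
    - [0,0,0,0,0,-0.03,0.0878]
    - [0,0,0,0,0,-0.03,0.0878]
    - [0,0,0,0,0,-0.03,0.0878]
    - [0,0,0,0.008,0.036,0,0.0878]
    - [0,0,0,0.008,0.036,0,0.0878]
    - [0,0,0,0.008,0.036,0,0.0878]
    - [0,0,0,0.008,0.036,0,0.0878]
    - [0,0,0,0.008,0.036,0,0.0878]
    - [0,0,0,0.008,0.036,0,0.0878]
    - [0,0,-0.034,0.008,0.036,0,0.0878]
    - [0,0,0,0,0,0,0.0878]
    - [0,0,0,0,0,0,0.0878]
    - [0,0,0,0,0,0,0.0878]

```text
time: 16.22
eef_pos: [0.5399, 0.0107, 0.3958]
tool_rot: [-3.141, 0.0, -3.141]
wrist_force: [-0.0, -0.6, -0.9]
gripper_width: 0.0878
```

>>> move_arm:
  moves:
    - [0,0,0,0,0,0,0.0878]
    - [0,0,0,0,0,0,0.0878]

```text
time: 16.38
eef_pos: [0.54, 0.0096, 0.3956]
tool_rot: [-3.141, 0.0, 3.14]
wrist_force: [-0.8, 0.4, 0.6]
gripper_width: 0.0879
```

```bash
cat > parts.py <<'E'
from fit import *
flange=[cyl(.054,0,.008),cyl(.026,0,.038)]
bracket=[box(.05,.04,0,.007),box(.034,.010,0,.036),box(.02,.010,0,.045)]
E
python3 - <<'E'
from parts import *
s=arm.sense(); p=arm.snapshot('wrist'); c=cam(p,s); print(s['eef_pos'],s['tool_rot'])
for n,mod,x0,yf in [('flange',flange,[.567,-.042,0],False),('bracket',bracket,[.565,.066,1.45],True)]:
    for d in arm.silhouettes(n,p):
        u=np.array(d['centre'])*[640,400]; e=proj(c,[x0[0],x0[1],.03])
        print(n,d['confidence'],u,e)
        if np.linalg.norm(u-e)<40:
            for y in ([0] if not yf else [1.2,1.7]):
                print(d['mask'].sum(),fit([(c,d['mask'].astype(float))],mod,[x0[0],x0[1],y],.012,yf))
print(arm.sense()['eef_pos'])
save(p,'w4')
v=cv2.resize(cv2.cvtColor(p['color'],cv2.COLOR_RGB2BGR)[100:300,180:480],None,fx=2.6,fy=2.6,interpolation=cv2.INTER_CUBIC); cv2.imwrite('pics/w4c.png',v)
E
```

```text
[0.54   0.0096 0.3956] [-3.1414  0.      3.1399]
flange 0.56 [278.72 191.8 ] [276.7775 198.5329]
1925 (array([ 0.5638, -0.0426,  0.1192]), np.float64(0.02361576287337519))
bracket 0.79 [380.48 195.08] [378.3688 196.7578]
1649 (array([0.5642, 0.068 , 1.1403]), np.float64(0.30636668449941895))
1649 (array([0.5647, 0.0681, 1.7406]), np.float64(0.2871499008081483))
[0.5399 0.0099 0.3956]
```

View pics/w4c.png

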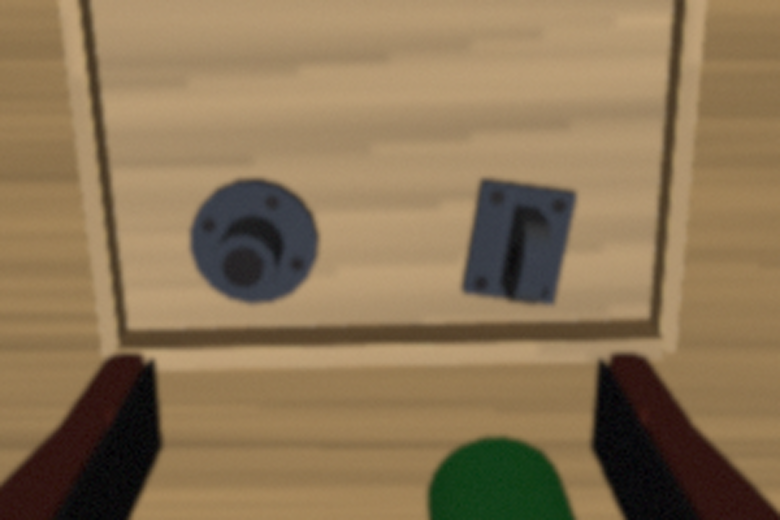

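```bash
python3 - <<'E'
from parts import *
s=arm.sense(); p=arm.snapshot('wrist'); c=cam(p,s)
for d in arm.silhouettes('bracket',p)[:1]:
    print(d['mask'].sum(),fit([(c,d['mask'].astype(float))],bracket,[.564,.068,-.17],.012))
P=np.array([ray(c,np.array(a)/2.6+[180,100],.019) for a in [(483,180),(575,191),(555,303),(463,293)]]); print(P.mean(0),P)
E
```

```text
1730 (array([ 0.564 ,  0.0683, -0.1359]), np.float64(0.036211018387678706))
[0.5645 0.0693 0.019 ] [[0.5375 0.0532 0.019 ]
 [0.5421 0.0913 0.019 ]
 [0.5914 0.0861 0.019 ]
 [0.5869 0.0464 0.019 ]]
```

>>> move_arm:
  moves:
    - [0,0,0,-0.012,-0.0262,0,0.05]
    - [0,0,0,-0.012,-0.0262,0,0.05]
    - [0,0,0,0,0,0.02,0.05]
    - [0,0,0,0,0,0.03,0.05]
    - [0,0,0,0,0,0.03,0.05]
    - [0,0,0,0,0,0.03,0.05]
    - [0,0,0,0,0,0.03,0.05]
    - [0,0,0,0,0,0.025,0.05]
    - [0,0,0,0,0,0.015,0.05]
    - [0,0,0,0,0,0.0075,0.05]
    - [0,0,0,0,0,0.003,0.05]
    - [0,0,0,0,0,0,0.05]
    - [0,0,0,0,0,0,0.05]

```text
time: 17.72
eef_pos: [0.5642, -0.0417, 0.206]
tool_rot: [-3.141, 0.001, -3.141]
wrist_force: [-0.2, -0.6, -0.2]
gripper_width: 0.0501
```

>>> move_arm:
  moves:
    - [0,0,0,0,0,0,0.01]
    - [0,0,0,0,0,0,0.01]
    - [0,0,0,0,0,0,0.01]
    - [0,0,0,0,0,0,0.01]
    - [0,0,0,0,0,0,0.01]
    - [0,0,0,0,0,0,0.01]
    - [0,0,0,0,0,0,0.01]

```text
time: 18.3
eef_pos: [0.5639, -0.0416, 0.2058]
tool_rot: [-3.142, 0.001, -3.141]
wrist_force: [-0.8, 0.4, 6.0]
gripper_width: 0.0251
```

>>> move_arm:
  moves:
    - [0,0,0,0,0,-0.01,0.01]
    - [0,0,0,0,0,-0.02,0.01]
    - [0,0,0,0,0,-0.03,0.01]
    - [0,0,0,0,0,-0.03,0.01]
    - [0,0,0,0,0,-0.03,0.01]
    - [0,0,0,0,0,-0.03,0.01]
    - [0,0,0,0,0,-0.02,0.01]
    - [0,0,0,-0.0025,0.018,0,0.01]
    - [0,0,0,-0.0045,0.033,0,0.01]
    - [0,0,0,-0.0045,0.033,0,0.01]
    - [0,0,0,-0.0045,0.033,0,0.01]
    - [0,0,0,-0.0045,0.033,0,0.01]
    - [0,0,0,-0.0045,0.033,0,0.01]
    - [0,0,0,-0.0045,0.033,0,0.01]
    - [0,0,0,-0.0045,0.033,0,0.01]
    - [0,0,0,-0.0045,0.033,0,0.01]
    - [0,0,0,-0.0045,0.033,0,0.01]
    - [0,0,0,-0.0045,0.033,0,0.01]
    - [0,0,0,-0.0045,0.033,0,0.01]

```text
time: 19.88
eef_pos: [0.6152, 0.341, 0.3753]
tool_rot: [-3.141, -0.001, -3.141]
wrist_force: [0.6, 0.1, -1.7]
gripper_width: 0.0257
```

>>> move_arm:
  moves:
    - [0,0,0,0,0.018,0,0.01]
    - [0,0,0,0,0,0,0.01]
    - [0,0,0,0,0,0,0.01]
    - [0,0,0,0,0,0,0.01]
    - [0,0,0,0,0,0,0.01]
    - [0,0,0,0,0,0,0.01]

```text
time: 20.38
eef_pos: [0.6158, 0.356, 0.3753]
tool_rot: [-3.141, -0.0, 3.14]
wrist_force: [0.1, 0.2, -2.0]
gripper_width: 0.0252
```

```bash
python3 - <<'E'
from fit import *
s=arm.sense(); p=arm.snapshot('wrist'); c=cam(p,s); print(s['eef_pos'],s['tool_rot'],s['wrist_force'])
save(p,'w5')
E
```

```text
[0.6158 0.356  0.3753] [-3.1413 -0.0003  3.1403] [ 0.07    0.226  -2.0416]
```

View pics/w5.png

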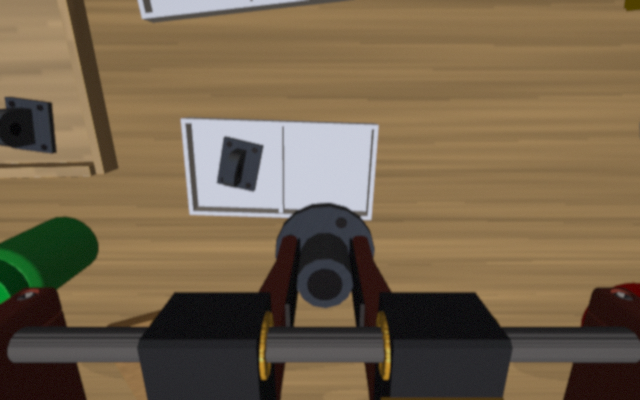

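```bash
python3 - <<'E'
from fit import *
s=arm.sense(); p=arm.snapshot('wrist'); c=cam(p,s)
P=np.array([ray(c,a,.02) for a in [(182,119),(378,125),(371,219),(192,213)]]);print(P,P.mean(0))
P=np.array([ray(c,a,.02) for a in [(283,122),(378,125),(371,219),(282,215)]]);print(P.mean(0))
E
```

```text
[[0.5593 0.2182 0.02  ]
 [0.5649 0.4071 0.02  ]
 [0.6621 0.4043 0.02  ]
 [0.6556 0.2167 0.02  ]] [0.6105 0.3116 0.02  ]
[0.6117 0.3594 0.02  ]
```

>>> move_arm:
  moves:
    - [0,0,0,0.002,0.002,0.015,0.01]
    - [0,0,0,0,0,0.03,0.01]
    - [0,0,0,0,0,0.03,0.01]
    - [0,0,0,0,0,0.03,0.01]
    - [0,0,0,0,0,0.03,0.01]
    - [0,0,0,0,0,0.02,0.01]
    - [0,0,0,0,0,0.01,0.01]
    - [0,0,0,0,0,0.006,0.01]
    - [0,0,0,0,0,0.002,0.01]
    - [0,0,0,0,0,0.002,0.01]
    - [0,0,0,0,0,0.001,0.01]
    - [0,0,0,0,0,0,0.01]
    - [0,0,0,0,0,0,0.01]

```text
time: 21.57
eef_pos: [0.614, 0.3597, 0.2004]
tool_rot: [3.141, 0.002, -3.141]
wrist_force: [-0.1, 0.3, -1.7]
gripper_width: 0.0255
```

>>> move_arm:
  moves:
    - [0,0,0,0,0,0.001,0.01]
    - [0,0,0,0,0,0,0.01]
    - [0,0,0,0,0,0,0.01]

```text
time: 21.82
eef_pos: [0.6136, 0.3595, 0.1984]
tool_rot: [3.141, 0.0, -3.141]
wrist_force: [-0.1, -0.4, -1.8]
gripper_width: 0.0255
```

Still hanging (about 1 mm to go); lower in small steps.

>>> move_arm:
  moves:
    - [0,0,0,0,0,0.001,0.01]
    - [0,0,0,0,0,0,0.01]
    - [0,0,0,0,0,0,0.01]
    - [0,0,0,0,0,0,0.01]

```text
time: 22.15
eef_pos: [0.6137, 0.3596, 0.1978]
tool_rot: [3.141, 0.0, -3.141]
wrist_force: [-2.2, -0.8, 6.4]
gripper_width: 0.0253
```

>>> move_arm:
  moves:
    - [0,0,0,0,0,0,0.05]
    - [0,0,0,0,0,0,0.05]
    - [0,0,0,0,0,0,0.05]
    - [0,0,0,0,0,0,0.05]
    - [0,0,0,0,0,-0.015,0.05]
    - [0,0,0,0,0,-0.035,0.05]
    - [0,0,0,0,0,-0.035,0.05]
    - [0,0,0,0,0,-0.035,0.05]
    - [0,0,0,0,0,-0.035,0.05]
    - [0,0,0,0,0,-0.035,0.05]
    - [0,0,0,0.006,-0.036,0,0.05]
    - [0,0,0,0.006,-0.036,0,0.05]
    - [0,0,0,0.006,-0.036,0,0.05]
    - [0,0,0,0.006,-0.036,0,0.05]
    - [0,0,0,0.006,-0.036,0,0.05]
    - [0,0,0,0.006,-0.036,0,0.05]
    - [0,0,0,0.006,-0.036,0,0.05]
    - [0,0,0,0.006,-0.036,0,0.05]
    - [0,0,0.065,0,0,0,0.05]
    - [0,0,0.065,0,0,0,0.05]

```text
time: 23.82
eef_pos: [0.5653, 0.0692, 0.3885]
tool_rot: [3.141, 0.001, 3.005]
wrist_force: [-0.2, -0.0, 0.9]
gripper_width: 0.05
```

>>> move_arm:
  moves:
    - [0,0,0,0,0,0,0.05]
    - [0,0,0,0,0,0,0.05]
    - [0,0,0,0,0,0,0.05]
    - [0,0,0,0,0,0,0.05]

```text
time: 24.15
eef_pos: [0.5657, 0.0719, 0.3874]
tool_rot: [3.142, 0.0, 3.014]
wrist_force: [0.2, -0.7, -0.3]
gripper_width: 0.0499
```

```bash
python3 - <<'E'
from parts import *
s=arm.sense(); p=arm.snapshot('wrist'); c=cam(p,s); print(s['eef_pos'],s['tool_rot'])
for d in arm.silhouettes('bracket',p):
    print(d['confidence'],np.array(d['centre'])*[640,400],d['mask'].sum(),fit([(c,d['mask'].astype(float))],bracket,[.564,.068,-.14],.012))
save(p,'w6')
p=arm.snapshot('top'); save(p,'t6')
E
```

```text
[0.5657 0.0719 0.3874] [3.1415 0.0003 3.0139]
0.55 [322.304 170.8  ] 1810 (array([ 0.5648,  0.0682, -0.1461]), np.float64(0.03503678219968909))
```

View pics/w6.png

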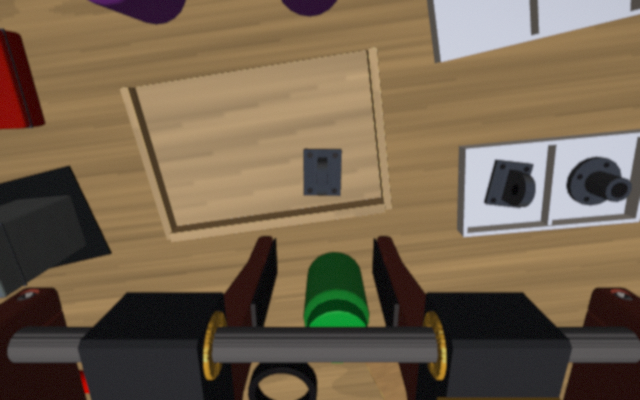

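View pics/t6.png

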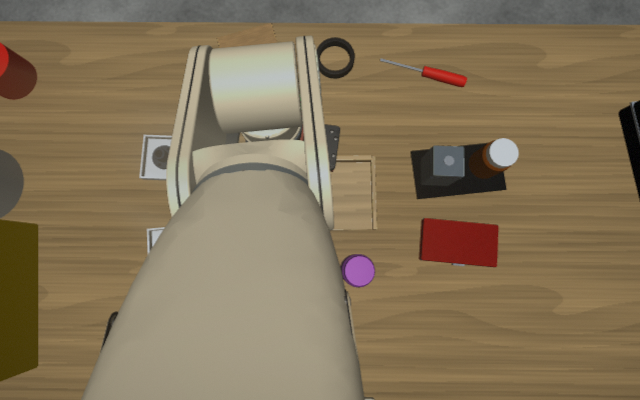

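>>> move_arm:
  moves:
    - [0,0,0.01,0,-0.0038,0.012,0.04]
    - [0,0,0,0,0,0.03,0.04]
    - [0,0,0,0,0,0.03,0.04]
    - [0,0,0,0,0,0.03,0.04]
    - [0,0,0,0,0,0.03,0.04]
    - [0,0,0,0,0,0.025,0.04]
    - [0,0,0,0,0,0.015,0.04]
    - [0,0,0,0,0,0.007,0.04]
    - [0,0,0,0,0,0.003,0.04]
    - [0,0,0,0,0,0,0.04]
    - [0,0,0,0,0,0,0.04]

```text
time: 25.22
eef_pos: [0.5657, 0.0678, 0.2061]
tool_rot: [3.141, 0.001, 3.002]
wrist_force: [-0.1, 0.1, 0.4]
gripper_width: 0.0403
```

>>> move_arm:
  moves:
    - [0,0,0,0,0,0,0.0]
    - [0,0,0,0,0,0,0.0]
    - [0,0,0,0,0,0,0.0]
    - [0,0,0,0,0,0,0.0]
    - [0,0,0,0,0,0,0.0]
    - [0,0,0,0,0,0,0.0]
    - [0,0,0,0,0,0,0.0]

```text
time: 25.8
eef_pos: [0.5653, 0.0677, 0.2056]
tool_rot: [3.141, 0.001, 3.002]
wrist_force: [-0.9, 0.9, 4.7]
gripper_width: 0.0096
```

>>> move_arm:
  moves:
    - [0,0,0,0,0,-0.01,0.0]
    - [0,0,0,0,0,-0.02,0.0]
    - [0,0,0,0,0,-0.03,0.0]
    - [0,0,0,0,0,-0.03,0.0]
    - [0,0,0,0,0,-0.03,0.0]
    - [0,0,0,0,0,-0.03,0.0]
    - [0,0,0,0,0,-0.02,0.0]
    - [0,0,0,0.012,0.0105,0,0.0]
    - [0,0,0,0.0237,0.021,0,0.0]
    - [0,0,0,0.0237,0.021,0,0.0]
    - [0,0,0,0.0237,0.021,0,0.0]
    - [0,0,0,0.0237,0.021,0,0.0]
    - [0,0,0,0.0237,0.021,0,0.0]
    - [0,0,0,0.0237,0.021,0,0.0]
    - [0,0,0,0.012,0.0105,0,0.0]
    - [0,0,0,0,0,0,0.0]
    - [0,0,0,0,0,0,0.0]
    - [0,0,0,0,0,0,0.0]
    - [0,0,0,0,0,0,0.0]

```text
time: 27.38
eef_pos: [0.4214, 0.2358, 0.3748]
tool_rot: [-3.141, -0.0, 3.001]
wrist_force: [-0.5, -0.5, -1.3]
gripper_width: 0.0101
```

```bash
python3 - <<'E'
from fit import *
s=arm.sense(); p=arm.snapshot('wrist'); c=cam(p,s); print(s['eef_pos'],s['tool_rot'],s['wrist_force'],s['gripper_width'])
for X in [(.4215,.237,.02),(.412,.33,.02)]: print(proj(c,X))
save(p,'w7')
E
```

```text
[0.4214 0.2358 0.3748] [-3.1411 -0.0003  3.0009] [-0.4572 -0.5477 -1.2545] 0.010137295605874924
[326.7663 176.2012]
[418.4709 154.3452]
```

View pics/w7.png

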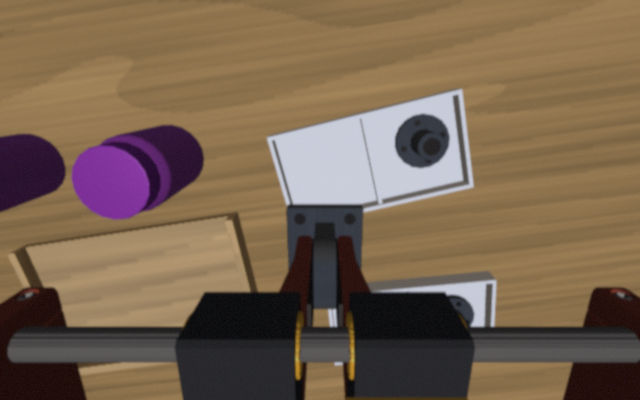

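>>> move_arm:
  moves:
    - [0,0,0,0.001,0,0.015,0.0]
    - [0,0,0,0,0,0.03,0.0]
    - [0,0,0,0,0,0.03,0.0]
    - [0,0,0,0,0,0.03,0.0]
    - [0,0,0,0,0,0.03,0.0]
    - [0,0,0,0,0,0.02,0.0]
    - [0,0,0,0,0,0.01,0.0]
    - [0,0,0,0,0,0.006,0.0]
    - [0,0,0,0,0,0.002,0.0]
    - [0,0,0,0,0,0.002,0.0]
    - [0,0,0,0,0,0,0.0]
    - [0,0,0,0,0,0,0.0]

```text
time: 28.43
eef_pos: [0.4205, 0.2367, 0.2011]
tool_rot: [3.141, 0.001, 3.002]
wrist_force: [0.4, 0.8, -2.3]
gripper_width: 0.0096
```

>>> move_arm:
  moves:
    - [0,0,0,0,0,0.001,0.0]
    - [0,0,0,0,0,0,0.0]
    - [0,0,0,0,0,0,0.0]

```text
time: 28.68
eef_pos: [0.4202, 0.2366, 0.1996]
tool_rot: [3.141, 0.001, 3.002]
wrist_force: [0.6, 0.1, -2.5]
gripper_width: 0.0098
```

>>> move_arm:
  moves:
    - [0,0,0,0,0,0.001,0.0]
    - [0,0,0,0,0,0.001,0.0]
    - [0,0,0,0,0,0,0.0]
    - [0,0,0,0,0,0,0.0]
    - [0,0,0,0,0,0,0.0]

```text
time: 29.1
eef_pos: [0.4201, 0.2366, 0.1976]
tool_rot: [3.141, 0.0, 3.002]
wrist_force: [-1.2, -0.2, 4.2]
gripper_width: 0.0099
```

>>> move_arm:
  moves:
    - [0,0,0,0,0,0,0.04]
    - [0,0,0,0,0,0,0.04]
    - [0,0,0,0,0,0,0.04]
    - [0,0,0,0,0,0,0.04]
    - [0,0,0,0,0,-0.02,0.04]
    - [0,0,0,0,0,-0.036,0.04]
    - [0,0,0,0,0,-0.036,0.04]
    - [0,0,0,0,0,-0.036,0.04]
    - [0,0,0,0,0,-0.036,0.04]
    - [0,0,0,0,0,-0.036,0.0878]
    - [0,0,-0.106,0,0,0,0.0878]
    - [0,0,0,-0.014,-0.0365,0,0.0878]
    - [0,0,0,-0.014,-0.0365,0,0.0878]
    - [0,0,0,-0.014,-0.0365,0,0.0878]
    - [0,0,0,-0.014,-0.0365,0,0.0878]
    - [0,0,0,-0.014,-0.0365,0,0.0878]
    - [0,0,0,-0.014,-0.0365,0,0.0878]
    - [0,0,0,-0.014,-0.0365,0,0.0878]
    - [0,0,0,-0.014,-0.0365,0,0.0878]
    - [0,0,0,-0.014,-0.0365,0,0.0878]

```text
time: 30.77
eef_pos: [0.535, -0.0981, 0.3971]
tool_rot: [3.142, -0.0, 3.108]
wrist_force: [0.1, 0.4, 0.3]
gripper_width: 0.0876
```

>>> move_arm:
  moves:
    - [0,0,0,-0.014,-0.0365,0,0.0878]
    - [0,0,0,-0.014,-0.0365,0,0.0878]
    - [0,0,0,-0.014,-0.0365,0,0.0878]
    - [0,0,0,-0.014,-0.0365,0,0.0878]
    - [0,0,0,0,0,0,0.0878]
    - [0,0,0,0,0,0,0.0878]
    - [0,0,0,0,0,0,0.0878]
    - [0,0,0,0,0,0,0.0878]
    - [0,0,0,0,0,0,0.0878]

```text
time: 31.52
eef_pos: [0.5857, -0.2425, 0.3972]
tool_rot: [3.141, -0.0, 3.109]
wrist_force: [-0.3, 0.6, -0.1]
gripper_width: 0.088
```

```bash
python3 - <<'E'
from fit import *
s=arm.sense(); p=arm.snapshot('wrist'); c=cam(p,s); print(s['eef_pos'],s['tool_rot'],s['wrist_force'],s['gripper_width'])
for n,mod,x0,yf in [('jar',jar,[.602,-.35,0],False),('tin',tin,[.587,-.243,-.035],True)]:
    for d in arm.silhouettes(n,p):
        u=np.array(d['centre'])*[640,400]; e=proj(c,[x0[0],x0[1],.06])
        if np.linalg.norm(u-e)<60:
            print(n,d['confidence'],u,d['mask'].sum(),fit([(c,d['mask'].astype(float))],mod,x0,.004,yf))
save(p,'w8')
p=arm.snapshot('top'); save(p,'t8')
E
```

```text
[ 0.5857 -0.2425  0.3972] [ 3.1413 -0.0005  3.1093] [-0.3309  0.5928 -0.101 ] 0.0880041864040103
jar 0.56 [211.2  209.08] 6442 (array([ 0.6041, -0.3529,  0.1036]), np.float64(0.033564799738534656))
tin 0.97 [325.504 186.8  ] 6548 (array([ 0.5859, -0.2442, -0.0389]), np.float64(0.045160625440138324))
```

View pics/w8.png

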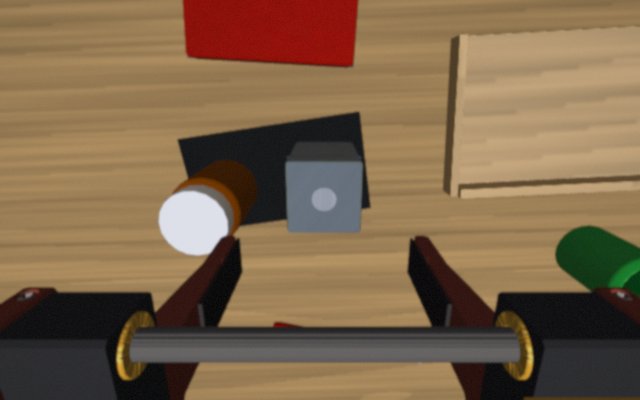

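View pics/t8.png

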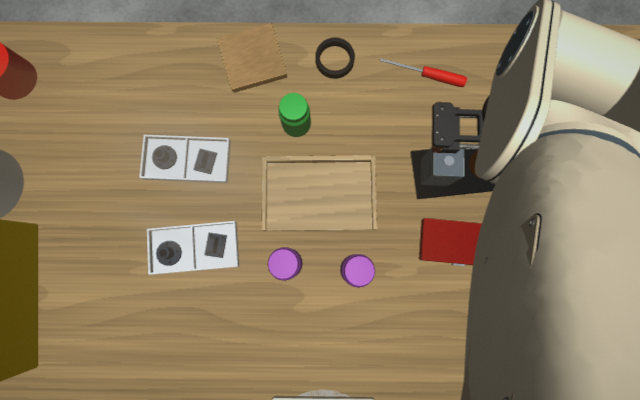

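>>> move_arm:
  moves:
    - [0,0,0,-0.001,0,0.015,0.0878]
    - [0,0,0,0,0,0.03,0.0878]
    - [0,0,0,0,0,0.03,0.0878]
    - [0,0,0,0,0,0.03,0.0878]
    - [0,0,0,0,0,0.025,0.0878]
    - [0,0,0,0,0,0.02,0.0878]
    - [0,0,0,0,0,0.0105,0.0878]
    - [0,0,0,0,0,0.004,0.0878]
    - [0,0,0,0,0,0,0.0878]
    - [0,0,0,0,0,0,0.05]
    - [0,0,0,0,0,0,0.05]
    - [0,0,0,0,0,0,0.05]
    - [0,0,0,0,0,0,0.05]
    - [0,0,0,0,0,0,0.05]
    - [0,0,0,0,0,0,0.05]

```text
time: 32.97
eef_pos: [0.5872, -0.2439, 0.2337]
tool_rot: [-3.141, 0.001, 3.108]
wrist_force: [-0.7, 1.1, 6.5]
gripper_width: 0.0617
```

>>> move_arm:
  moves:
    - [0,0,0,0,0,-0.012,0.05]
    - [0,0,0,0,0,-0.022,0.05]
    - [0,0,0,0,0,-0.025,0.05]
    - [0,0,0,0,0,-0.025,0.05]
    - [0,0,0,0,0,-0.025,0.05]
    - [0,0,0,0,0,-0.025,0.05]
    - [0,0,0,0,0,-0.018,0.05]
    - [0,0,0,0.0068,0.014,0,0.05]
    - [0,0,0,0.0135,0.028,0,0.05]
    - [0,0,0,0.0135,0.028,0,0.05]
    - [0,0,0,0.0135,0.028,0,0.05]
    - [0,0,0,0.0135,0.028,0,0.05]
    - [0,0,0,0.0135,0.028,0,0.05]
    - [0,0,0,0.0135,0.028,0,0.05]
    - [0,0,0,0.0068,0.0145,0,0.05]
    - [0,0,0,0,0,0,0.05]
    - [0,0,0,0,0,0,0.05]
    - [0,0,0,0,0,0,0.05]
    - [0,0,0,0,0,0,0.05]

```text
time: 34.55
eef_pos: [0.4995, -0.0451, 0.3849]
tool_rot: [-3.141, 0.001, 3.107]
wrist_force: [-0.1, 1.0, -3.8]
gripper_width: 0.0618
```

Lower .1415 (to 1–2 mm above contact at .2417).

>>> move_arm:
  moves:
    - [0,0,0,0,0,0.012,0.05]
    - [0,0,0,0,0,0.025,0.05]
    - [0,0,0,0,0,0.025,0.05]
    - [0,0,0,0,0,0.025,0.05]
    - [0,0,0,0,0,0.025,0.05]
    - [0,0,0,0,0,0.015,0.05]
    - [0,0,0,0,0,0.008,0.05]
    - [0,0,0,0,0,0.003,0.05]
    - [0,0,0,0,0,0.002,0.05]
    - [0,0,0,0,0,0.001,0.05]
    - [0,0,0,0,0,0,0.05]
    - [0,0,0,0,0,0,0.05]

```text
time: 35.55
eef_pos: [0.4994, -0.0444, 0.2445]
tool_rot: [-3.141, 0.002, 3.108]
wrist_force: [-0.2, 0.1, -2.8]
gripper_width: 0.0614
```

>>> move_arm:
  moves:
    - [0,0,0,0,0,0.001,0.05]
    - [0,0,0,0,0,0,0.05]
    - [0,0,0,0,0,0,0.05]

```text
time: 35.8
eef_pos: [0.4991, -0.0443, 0.243]
tool_rot: [-3.142, 0.001, 3.108]
wrist_force: [0.2, 0.1, -3.7]
gripper_width: 0.062
```

>>> move_arm:
  moves:
    - [0,0,0,0,0,0.001,0.05]
    - [0,0,0,0,0,0.0005,0.05]
    - [0,0,0,0,0,0,0.05]
    - [0,0,0,0,0,0,0.05]

```text
time: 36.13
eef_pos: [0.4991, -0.0443, 0.2417]
tool_rot: [-3.142, 0.0, 3.108]
wrist_force: [-2.8, 0.0, 6.0]
gripper_width: 0.062
```

>>> move_arm:
  moves:
    - [0,0,0,0,0,0,0.0878]
    - [0,0,0,0,0,0,0.0878]
    - [0,0,0,0,0,0,0.0878]
    - [0,0,0,0,0,0,0.0878]
    - [0,0,0,0,0,-0.015,0.0878]
    - [0,0,0,0,0,-0.03,0.0878]
    - [0,0,0,0,0,-0.03,0.0878]
    - [0,0,0,0,0,-0.03,0.0878]
    - [0,0,0,0,0,-0.03,0.0878]
    - [0,0,0,0,0,-0.03,0.0878]
    - [0,0,0,-0.0126,-0.0337,0,0.0878]
    - [0,0,0,-0.0126,-0.0337,0,0.0878]
    - [0,0,0,-0.0126,-0.0337,0,0.0878]
    - [0,0,0,-0.0126,-0.0337,0,0.0878]
    - [0,0,0,-0.0126,-0.0337,0,0.0878]
    - [0,0,0,-0.0126,-0.0337,0,0.0878]
    - [0,0,0,-0.0126,-0.0337,0,0.0878]
    - [0,0,0,-0.0126,-0.0337,0,0.0878]
    - [0,0,0,-0.0126,-0.0337,0,0.0878]

```text
time: 37.72
eef_pos: [0.6023, -0.3531, 0.4058]
tool_rot: [3.141, -0.0, 3.108]
wrist_force: [0.5, -0.0, -0.2]
gripper_width: 0.0876
```

>>> move_arm:
  moves:
    - [0,0,0,0,0,0,0.0878]
    - [0,0,0,0,0,0,0.0878]
    - [0,0,0,0,0,0,0.0878]
    - [0,0,0,0,0,0,0.0878]
    - [0,0,0,0,0,0,0.0878]

```text
time: 38.13
eef_pos: [0.602, -0.3499, 0.4063]
tool_rot: [3.141, -0.0, 3.109]
wrist_force: [0.4, -1.5, -0.1]
gripper_width: 0.0875
```

```bash
python3 - <<'E'
from fit import *
s=arm.sense(); p=arm.snapshot('wrist'); c=cam(p,s); print(s['eef_pos'],s['tool_rot'])
for d in arm.silhouettes('jar',p):
    u=np.array(d['centre'])*[640,400]; e=proj(c,[.602,-.35,.06])
    if np.linalg.norm(u-e)<60: print(u,fit([(c,d['mask'].astype(float))],jar,[.602,-.35,0],.004,False))
p=arm.snapshot('top'); save(p,'t9'); c=cam(p)
for d in arm.silhouettes('tin',p):
    u=np.array(d['centre'])*[640,400]
    if np.linalg.norm(u-[348,204])<40: print('tin',d['confidence'],u,fit([(c,d['mask'].astype(float))],tin,[.5,-.044,0],.012))
E
```

```text
[ 0.602  -0.3499  0.4063] [ 3.1412 -0.0004  3.1091]
[323.52 185.2 ] (array([ 0.6039, -0.3529,  0.0445]), np.float64(0.023539936259112992))
tin 0.86 [348.992 204.8  ] (array([ 0.5019, -0.0436, -0.0082]), np.float64(0.05855752552544791))
```

View pics/t9.png

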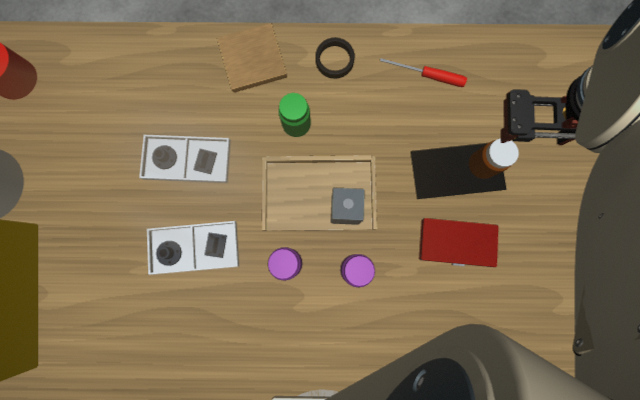

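>>> move_arm:
  moves:
    - [0,0,0,-0.001,-0.0015,0.015,0.0878]
    - [0,0,0,0,0,0.03,0.0878]
    - [0,0,0,0,0,0.03,0.0878]
    - [0,0,0,0,0,0.03,0.0878]
    - [0,0,0,0,0,0.03,0.0878]
    - [0,0,0,0,0,0.022,0.0878]
    - [0,0,0,0,0,0.012,0.0878]
    - [0,0,0,0,0,0.004,0.0878]
    - [0,0,0,0,0,0,0.0878]
    - [0,0,0,0,0,0,0.0878]
    - [0,0,0,0,0,0,0.05]
    - [0,0,0,0,0,0,0.05]
    - [0,0,0,0,0,0,0.05]
    - [0,0,0,0,0,0,0.05]
    - [0,0,0,0,0,0,0.05]
    - [0,0,0,0,0,0,0.05]

```text
time: 39.67
eef_pos: [0.6034, -0.3528, 0.2343]
tool_rot: [-3.141, 0.001, 3.108]
wrist_force: [-0.5, 1.1, 6.5]
gripper_width: 0.0655
```

>>> move_arm:
  moves:
    - [0,0,0,0,0,-0.012,0.05]
    - [0,0,0,0,0,-0.022,0.05]
    - [0,0,0,0,0,-0.025,0.05]
    - [0,0,0,0,0,-0.025,0.05]
    - [0,0,0,0,0,-0.025,0.05]
    - [0,0,0,0,0,-0.025,0.05]
    - [0,0,0,0,0,-0.018,0.05]
    - [0,0,0,0.0047,0.016,0,0.05]
    - [0,0,0,0.0095,0.032,0,0.05]
    - [0,0,0,0.0095,0.032,0,0.05]
    - [0,0,0,0.0095,0.032,0,0.05]
    - [0,0,0,0.0095,0.032,0,0.05]
    - [0,0,0,0.0095,0.032,0,0.05]
    - [0,0,0,0.0095,0.032,0,0.05]
    - [0,0,0,0.0095,0.032,0,0.05]
    - [0,0,0,0.0095,0.032,0,0.05]
    - [0,0,0,0.0095,0.032,0,0.05]
    - [0,0,0,0.0095,0.032,0,0.05]
    - [0,0,0,0.0095,0.032,0,0.05]

```text
time: 41.25
eef_pos: [0.5053, 0.02, 0.3854]
tool_rot: [-3.141, -0.0, 3.108]
wrist_force: [0.6, 0.6, -4.1]
gripper_width: 0.0655
```

>>> move_arm:
  moves:
    - [0,0,0,0.0095,0.032,0,0.05]
    - [0,0,0,0.0047,0.0155,0,0.05]
    - [0,0,0,0,0,0,0.05]
    - [0,0,0,0,0,0,0.05]
    - [0,0,0,0,0,0,0.05]
    - [0,0,0,0,0,0,0.05]
    - [0,0,0,0,0,0,0.05]

```text
time: 41.83
eef_pos: [0.494, 0.0657, 0.3852]
tool_rot: [-3.141, 0.0, 3.106]
wrist_force: [0.5, -0.5, -4.0]
gripper_width: 0.0653
```

>>> move_arm:
  moves:
    - [0,0,0,0,0.0005,0.012,0.05]
    - [0,0,0,0,0,0.025,0.05]
    - [0,0,0,0,0,0.025,0.05]
    - [0,0,0,0,0,0.025,0.05]
    - [0,0,0,0,0,0.025,0.05]
    - [0,0,0,0,0,0.015,0.05]
    - [0,0,0,0,0,0.008,0.05]
    - [0,0,0,0,0,0.003,0.05]
    - [0,0,0,0,0,0.002,0.05]
    - [0,0,0,0,0,0.001,0.05]
    - [0,0,0,0,0,0,0.05]
    - [0,0,0,0,0,0,0.05]

```text
time: 42.83
eef_pos: [0.4942, 0.0672, 0.245]
tool_rot: [3.141, 0.002, 3.108]
wrist_force: [-0.7, 1.1, -3.7]
gripper_width: 0.0654
```

>>> move_arm:
  moves:
    - [0,0,0,0,0,0.001,0.05]
    - [0,0,0,0,0,0,0.05]
    - [0,0,0,0,0,0,0.05]

```text
time: 43.08
eef_pos: [0.4938, 0.0672, 0.2435]
tool_rot: [3.142, 0.0, 3.108]
wrist_force: [-0.1, -0.1, -3.9]
gripper_width: 0.0657
```

>>> move_arm:
  moves:
    - [0,0,0,0,0,0.001,0.05]
    - [0,0,0,0,0,0.0005,0.05]
    - [0,0,0,0,0,0,0.05]
    - [0,0,0,0,0,0,0.05]

```text
time: 43.42
eef_pos: [0.4939, 0.0672, 0.2423]
tool_rot: [3.142, 0.0, 3.108]
wrist_force: [-2.4, -0.2, 5.8]
gripper_width: 0.0653
```

>>> move_arm:
  moves:
    - [0,0,0,0,0,0,0.0878]
    - [0,0,0,0,0,0,0.0878]
    - [0,0,0,0,0,0,0.0878]
    - [0,0,0,0,0,0,0.0878]
    - [0,0,0,0,0,-0.015,0.0878]
    - [0,0,0,0,0,-0.03,0.0878]
    - [0,0,0,0,0,-0.03,0.0878]
    - [0,0,0,0,0,-0.03,0.0878]
    - [0,0,0,0,0,-0.03,0.0878]
    - [0,0,0,0,0,-0.03,0.0878]
    - [0,0,0,0,-0.035,0,0.0878]
    - [0,0,0,0,-0.035,0,0.0878]
    - [0,0,0,0,-0.035,0,0.0878]
    - [0,0,0,0,-0.035,0,0.0878]
    - [0,0,0,0,-0.035,0,0.0878]
    - [0,0,0,0,-0.035,0,0.0878]
    - [0,0,0,0,-0.035,0,0.0878]
    - [0,0,0,0,-0.035,0,0.0878]
    - [0,0,0,0,-0.035,0,0.0878]
    - [0,0,0,0,-0.035,0,0.0878]

```text
time: 45.08
eef_pos: [0.4815, -0.2844, 0.4066]
tool_rot: [3.142, 0.0, 3.108]
wrist_force: [-0.0, 1.3, -0.1]
gripper_width: 0.0879
```

>>> move_arm:
  moves:
    - [0,0,0,0,-0.01,0,0.0878]
    - [0,0,0,0,0,0,0.0878]
    - [0,0,0,0,0,0,0.0878]
    - [0,0,0,0,0,0,0.0878]

```text
time: 45.42
eef_pos: [0.4815, -0.2914, 0.4064]
tool_rot: [3.141, -0.001, 3.108]
wrist_force: [-0.2, 0.7, 0.6]
gripper_width: 0.0875
```

```bash
python3 - <<'E'
from fit import *
s=arm.sense(); print(s['time'],s['eef_pos'])
p=arm.snapshot('top'); save(p,'t10'); c=cam(p)
for n,m,x0,px in [('jar',jar,[.496,.067,0],[291,207]),('tin',tin,[.5,-.044,0],[348,204])]:
  for d in arm.silhouettes(n,p):
    u=np.array(d['centre'])*[640,400]
    if np.linalg.norm(u-px)<25: print(n,d['confidence'],u,fit([(c,d['mask'].astype(float))],m,x0,.012,n=='tin'))
q=arm.snapshot('side'); save(q,'s10')
E
```

```text
45.4167 [ 0.4815 -0.2914  0.4064]
jar 0.62 [291.392 207.8  ] (array([0.4981, 0.0673, 0.0344]), np.float64(0.03197250364686355))
tin 0.71 [347.008 207.4  ] (array([ 0.5   , -0.043 , -0.0435]), np.float64(0.06519315803163372))
```

View pics/t10.png

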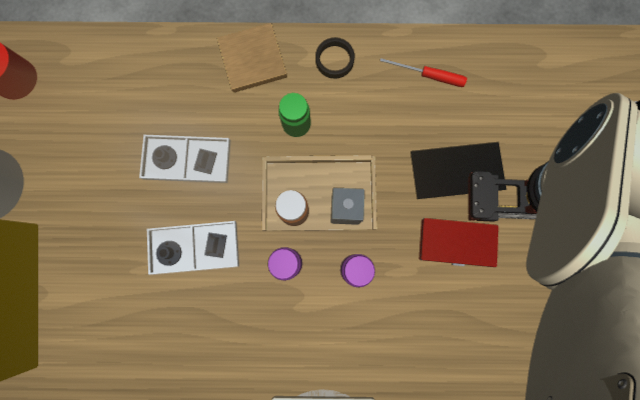

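View pics/s10.png

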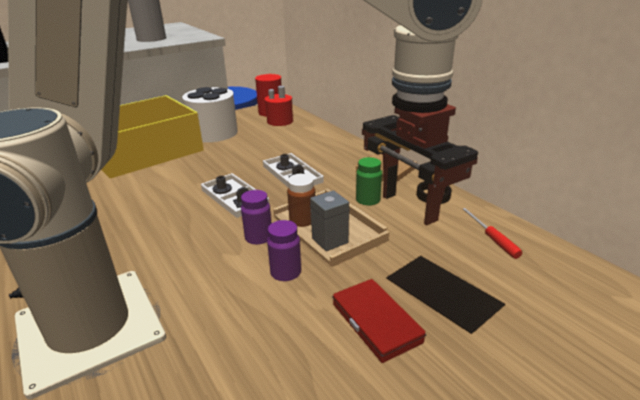

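Jar (291,207) and tin (348,205) stand upright in the bay within about 1–3 mm of where they started. Each tray holds one flange and one bracket, and the arm is clear. I'm handing in the job.

```bash
python3 -c "
from bench import arm
print(arm.job_done())"
```

```text
the job is handed in; nothing more can be done
None
```

The job is done and handed in at about 45 s of the 141 s allowed. I stood the jar and then the tin on the mat. The flange went into tray_b (+y compartment) and the bracket into tray_a (−y compartment). Then I put the tin and the jar back in the bay.

**Last checks:**
- **Trays:** in the last top and side pictures each tray holds one flange and one bracket, in separate compartments. The parts that were already there look unmoved.
- **Jar and tin:** both stand upright in the bay. The top-camera fit puts the jar within 1 mm of its first measured spot and the tin within about 3 mm.
- **Forces:** readings after each move never exceeded about 8 N. Forces during the moves were not logged.

**What disagreed:**
- **Wrist and top camera:** their fits differed by 3–5 mm in x, which I put down to calibration. The first wrist view was also taken before the arm had settled.
- **First jar grasp:** because of that unsettled view, the grasp was about 6 mm off in y, and closing the fingers probably nudged the jar. I put it back at the spot measured before that.

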